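# Open the child-safe blade case by its two buttons

## Task

Open the child-safe blade case on the craft bench: press its two push buttons fully down together, one fingertip on each, and keep both held down while the slow lid swings up by itself until it stands open (let go too soon and its safety notch catches it almost shut); then let go and leave it open. Do not push or pull the lid itself, and leave the tin, the thread spool, the glue bottle and the pliers where they are: nothing is grasped in this job.

Things in the scene. Friction and masses are not known exactly. Their poses are not given: they have to be found in the camera images.
- case: the blade case: grey plastic box fixed to the bench, 190 (x) by 180 (y) by 46 mm high. Origin: centre of its underside, at bench height; own z up, own +x from its front deck to the lid's hinge, own +y to its left side. Front deck (own x from -95 to -36 mm) is flat, level, solid, 46 mm high, and carries the two buttons at own x = -64 mm, y = +32 and -32 mm. Behind a 6 mm gap lies the lid (own x from -30 to +92 mm), its top level with the deck when shut
- button_left_top (a point): centre of the top of the left push button (the one on own +y of the case): round black cap of 24 mm diameter in a 33 mm steel bezel, its top 9 mm above the deck (55 mm above the bench) when up; the point moves down with the cap. The two buttons are 64 mm apart between centres
- button_right_top (a point): centre of the top of the right push button (own -y of the case), the same as the left one
- button_left (a joint): how far the left button is pressed straight down, in m: 0 up, 0.006 against its stop (top then 3 mm above the deck). Sprung: it starts to move at 2 N, reaches the stop at 5 N, and comes back up by itself. It draws back its own catch on the lid, which is clear from about 0.003 on; the lid is freed only when both catches are clear at once. Both buttons count as held down above 0.004 each
- button_right (a joint): the same for the right button
- lid_hinge (a joint): angle of the lid in rad: 0 shut, 1.75 fully open at its stop, a little past upright (sprung and damped: once freed it rises by itself in about 2 to 3 s, front edge up and away from the buttons, and stays up. If the buttons are let go while it is less than about 0.2 rad open, the safety notch catches it there and both must be pressed again)
- lid: the lid: grey frame with a clear pane, 123 by 180 by 7 mm, hinged along the far (own +x) top edge of the case. Origin: on the hinge line; own x points from the lid's front edge to the hinge
- tin: round aluminium tin, 66 mm diameter, 25 mm high, loose, standing beside the case; origin: centre of its underside
- spool: wooden thread spool, 38 mm diameter, 45 mm high, loose, standing beside the case; origin: centre of its underside
- glue: white glue bottle with a blue pointed cap, 36 mm diameter, 101 mm high, loose, standing beside the case; origin: centre of its underside
- pliers: small pliers with mauve handles, 135 mm long, 53 mm wide, 11 mm high, loose, lying in front of the case (own -x side of it); origin: mid-length, on the bench; own +x points to the jaws

How it is judged:
By the outcome, as a careful person would: the job done as asked, in the order asked, and still so for the second after the job is handed in, with the robot touching nothing.
It also fails if it takes over 32 s, if anything falls off the work surface, if the arm or the gripper's body presses on something with over 40 N, if the wrist force passes 120 N, or if a joint passes its speed limit or range.

## Robot

A 6-joint arm with a two-finger parallel gripper is mounted at the origin on the work surface. World frame = base frame: x ahead of the robot, y to its left, z up, the work surface at z = 0. Lengths are in mm, angles in rad, forces in N, time in s.
With the tool pointing down it reaches from about 325 to 850 mm from the base axis. Payload 4.4 kg.
Tool frame: the origin (TCP) lies between the finger pads; the fingertips stand 14 mm ahead of it and the grasp point (between the pads) lies 5 mm behind it (tcp_to_tips is the z of the fingertips in the tool frame, in mm); z points along the fingers, x is the direction in which the jaws open and shut, and the axes are right-handed (so a half turn about z gives the same grasp; the last joint's range is limited). The gripper opens to 94 mm and grips with 3 to 60 N. Pads are 16 mm wide; open, the fingers measure 119 mm over their backs; the gripper's body (75 mm by 177 mm) begins 78 mm behind the grasp point.
Start: joints at [1.044, 0.207, 1.542, -0, 1.393, -0.15], TCP at [211.044, 534.872, 219.447] pointing down, gripper open.
Joint ranges: [-2.73, 2.73], [-0.86, 2.22], [0.23, 2.46], [-1.11, 4.25], [0.08, 2.63], [-2.82, 2.82]. Speed limits (rad/s): [2.79, 2.79, 3.14, 3.14, 3.14, 3.14].

## Interface

Orientations are given as a unit quaternion [x, y, z, w].
In Python, from station import * gives the robot as it stands. The module is installed in compiled form; this text tells all that it offers.
- The arm moves only by the tool arm_command, never from a script. Its argument "motion" is one flat list of numbers, 5 for each row, row after row: the opening in per cent of the stroke, from 0 (shut) to 100 (fully open), then the shift along the tool's x, y, z in m, then the turn about the tool's z in degrees. In form: [gripper, tx, ty, tz, yaw, gripper, tx, ty, tz, yaw, ...]. A call has 1 to 12 rows; each row shifts and turns the commanded pose from where the row before left it, along the tool's axes as they then stand; what a row does not reach is not made up. A row lasts 1/12 s, in which the tool goes at most 41.7 mm and 7.16 degrees, less where a joint would pass 70% of its speed; a pose out of reach is approached as far as the arm can. A call with a gripper value outside its range is refused whole. The fingers move at their own pace and stop on an object; "newtons" is the grip in N (left out, the last holds). Time passes only in rows, so rows that do not move let the fingers close. It gives the time, the measured TCP pose, the force and the opening at its end, in the units of the state.
- observe(): the state, without advancing time (a new reading comes with each control period).
- grab_frame(name): name is "scene" or "top" or "wrist"; returns (picture, depth): 480x640x3 uint8, blue, green, red; 480x640 float32, mm along the optical axis (not along the pixel's ray), 0 where there is no reading.
- camera_model(name): a dict with "vfov" (degrees; the focal length in pixels is half the picture's height over the tangent of half this angle, whatever the lens; pixels are square), "cx", "cy" (the principal point, pixels), "distortion" ([k1, k2, p1, p2, k3] as OpenCV has them; the pictures are not rectified), "eye" and "attitude" of the camera in the world; the wrist camera has in their place "T_tool_cam" (4x4, takes a point from camera to tool coordinates, whose origin is the TCP and whose axes are the tool frame's). Camera axes: x right, y up, looking along -z (the intrinsics and any distortion apply to the point x, -y, -z); pixel columns grow to the right and rows downward; lengths in mm; the calibration is good to about 2 mm. A picture is of the moment at which its call begins: read the wrist's pose just before it. camera_model takes no time and is no camera call.
- finish_job(): hands the job in, once; it reports no verdict.
Trained networks look in the newest picture that a camera, given by its name, has taken for a name from the list of things; names that differ only in an ending like _2 or _b are one class to them, and where a whole thing is asked for, a point or a joint stands for the part that bears it (a point fixed in the world has none). Each returns a list of dicts, best first, with "conf" (0 to 1); they miss things now and then, are a little off and sometimes report something else, mostly with a low value. They report only what shows in the picture. A call takes as long as a camera call.
- search_frame(camera, name): "at" ([column, row] in pixels, amid what is visible of it).
The state is a dict: "t": time; "joint_positions": joint angles; "qvel": joint speeds; "joint_torque": joint torques, N m; "tool_pos": TCP position; "tool_rot": TCP orientation; "contact_force": force on the tool from outside, world axes, zero at the start; "ft_torque": the same for the moment, N m; "finger_gap": finger opening in mm.
Only numpy, scipy, OpenCV 4.12 (cv2) and the standard library are available. Lean on these libraries where they do the work, as an engineer would, in place of code of your own. Each camera call takes 0.05 s, during which the arm holds its last target.

## Working session

There is one attempt and no reset: what is moved stays moved. The work goes in short steps, Python scripts to look and compute and a tool call to move; the robot and the scene stay as the last step left them, time stands still between calls to the robot, and variables do not carry over. Pictures are saved under pics/ and viewed, and the job is handed in when it is done.

Besides the shell and the picture viewer there is one more tool, called after ">>>" in YAML: its name, and indented under it one key for each argument. arm_command: Moves the arm, as the interface text tells. Its arguments: {"type":"object","properties":{"motion":{"type":"array","items":{"type":"number"}},"newtons":{"type":"number"}},"required":["motion"]}

```bash
mkdir -p pics; cat > h.py <<'E'
from station import *
import numpy as np, cv2
from scipy.spatial.transform import Rotation as R
def cam(name,st=None):
    m=camera_model(name); f=240/np.tan(np.radians(m["vfov"])/2)
    K=np.array([[f,0,m["cx"]],[0,f,m["cy"]],[0,0,1.]]); D=np.array(m["distortion"],float)
    return m,K,D
def c2w(name,st=None):
    m=camera_model(name)
    if name=="wrist":
        T=np.eye(4);T[:3,:3]=R.from_quat(st["tool_rot"]).as_matrix();T[:3,3]=st["tool_pos"]
        return T@np.array(m["T_tool_cam"])
    T=np.eye(4);a=np.array(m["attitude"],float)
    T[:3,:3]=R.from_quat(a).as_matrix() if a.size==4 else a.reshape(3,3)
    T[:3,3]=m["eye"];return T
def rays(name,px,st=None):
    m,K,D=cam(name);p=cv2.undistortPoints(np.array(px,float).reshape(-1,1,2),K,D).reshape(-1,2)
    d=np.c_[p[:,0],-p[:,1],-np.ones(len(p))];T=c2w(name,st)
    return T[:3,3],d@T[:3,:3].T
def onz(name,px,z,st=None):
    o,d=rays(name,px,st);return o+d*((z-o[2])/d[:,2])[:,None]
def ondepth(name,px,dep,st=None):
    o,d=rays(name,px,st);px=np.round(np.array(px)).astype(int).reshape(-1,2)
    return o+d*dep[px[:,1],px[:,0]][:,None]
E
python3 - <<'E'
from h import *
np.set_printoptions(precision=1,suppress=True)
st=observe();print(st["t"],st["tool_pos"],st["tool_rot"],st["finger_gap"])
for n in ["scene","top","wrist"]:
    im,d=grab_frame(n);cv2.imwrite(f"pics/{n}0.png",im);np.save(f"/tmp/{n}0.npy",d)
    print(n,camera_model(n))
    for t in (["button_left_top","button_right_top","case"] if n!="scene" else []):
        for r in search_frame(n,t)[:3]: print(n,t,r,ondepth(n,[r["at"]],d,st),onz(n,[r["at"]],55,st))
print(observe()["t"])
E
```

```text
0.0 [210.7 534.2 218.3] [ 0.8  0.6 -0.   0. ] 94.24889296010686
scene {'vfov': 53.09414686542482, 'cx': 322.89027802149707, 'cy': 234.07551724313248, 'distortion': array([-0.1,  0. ,  0. ,  0. ,  0. ]), 'eye': array([1103.7, -205.1,  581. ]), 'attitude': array([0.4, 0.2, 0.5, 0.8])}
top {'vfov': 45.686121854176776, 'cx': 316.145374777539, 'cy': 237.38357613591714, 'distortion': array([-0.2,  0. ,  0. ,  0. ,  0. ]), 'eye': array([469.8,  96.4, 957. ]), 'attitude': array([ 0. , -0.1, -0.7,  0.7])}
top button_left_top {'at': [346.5, 269.6], 'conf': 0.55} [[544.   23.1  56.1]] [[544.1  23.   55. ]]
top button_right_top {'at': [384.9, 276.0], 'conf': 0.74} [[534.9 -38.6  54.8]] [[534.9 -38.6  55. ]]
top case {'at': [366.1, 236.0], 'conf': 0.69} [[599.5  -8.7  49.2]] [[598.7  -8.   55. ]]
wrist {'vfov': 70.64064427071845, 'cx': 320.2489678868865, 'cy': 238.82917160643612, 'distortion': array([-0.1,  0. ,  0. ,  0. ,  0. ]), 'T_tool_cam': array([[   1. ,   -0. ,    0. ,    0.9],
       [  -0. ,   -1. ,   -0.3,  -82.1],
       [   0. ,    0.3,   -1. , -165.2],
       [   0. ,    0. ,    0. ,    1. ]])}
0.45
```

View pics/top0.png

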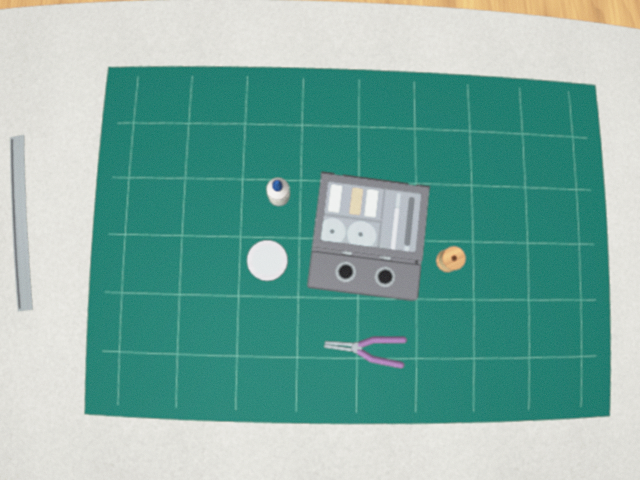

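View pics/scene0.png

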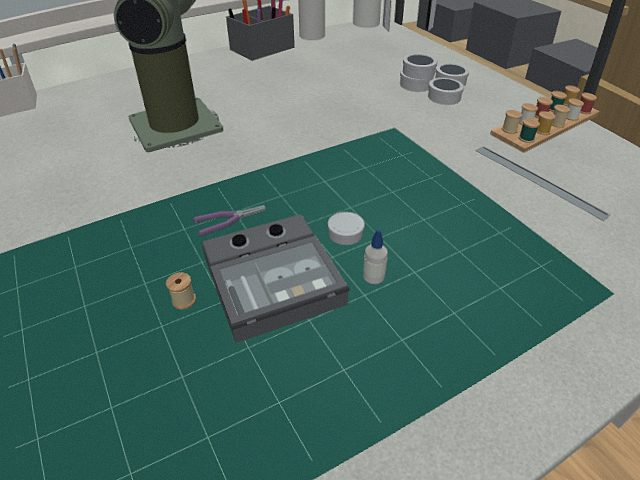

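```bash
cat > plan.py <<'E'
from h import *
def plan(tgt,yaxis):
    st=observe();M=R.from_quat(st["tool_rot"]).as_matrix()
    d=M.T@(np.array(tgt)-st["tool_pos"])
    v=M.T@np.array([*yaxis,0]);yaw=np.degrees(np.arctan2(v[1],v[0]))
    print("t",st["t"],"pos",st["tool_pos"],"toolx",M[:,0],"toolz",M[:,2]);print("shift in tool now (mm)",d,"yaw",yaw)
E
python3 - <<'E'
from plan import *
np.set_printoptions(precision=3,suppress=True)
L=np.array([544.1,23]);Rr=np.array([534.9,-38.6])
y=(L-Rr)/np.linalg.norm(L-Rr);print(y)
plan([*(L+Rr)/2,200],y)
E
```

```text
[0.148 0.989]
t 0.45 pos [211.    534.817 219.331] toolx [ 0.367  0.93  -0.   ] toolz [-0. -0. -1.]
shift in tool now (mm) [-384.195  504.715   19.395] yaw -13.035745975048997
```

>>> arm_command:
  motion: [55, -0.0214, 0.028, 0, 0, 55, -0.0214, 0.028, 0, 0, 55, -0.0214, 0.028, 0, 0, 55, -0.0214, 0.028, 0, 0, 55, -0.0214, 0.028, 0, 0, 55, -0.0214, 0.028, 0, 0, 55, -0.0214, 0.028, 0, 0, 55, -0.0214, 0.028, 0, 0, 55, -0.0214, 0.028, 0, 0, 55, -0.0214, 0.028, 0, 0, 55, -0.0214, 0.028, 0, 0, 55, -0.0214, 0.028, 0, 0]

```text
t: 1.45
tool_pos: [430.1, 171.1, 219.8]
tool_rot: [0.827, 0.563, 0.0, 0.0]
contact_force: [1.0, 0.3, -0.1]
finger_gap: 52.0
```

>>> arm_command:
  motion: [55, -0.0214, 0.028, 0, 0, 55, -0.0214, 0.028, 0, 0, 55, -0.0214, 0.028, 0, 0, 55, -0.0214, 0.028, 0, 0, 55, -0.0214, 0.028, 0, 0, 55, -0.0214, 0.028, 0, 0, 55, 0, 0, 0.01, -6.5, 55, 0, 0, 0.01, -6.5, 55, 0, 0, 0, 0, 55, 0, 0, 0, 0]

```text
t: 2.28
tool_pos: [537.9, -8.4, 198.9]
tool_rot: [0.759, 0.651, -0.001, -0.001]
contact_force: [0.2, 0.6, -0.2]
finger_gap: 51.5
```

```bash
python3 - <<'E'
from plan import *
np.set_printoptions(precision=3,suppress=True)
st=observe();print(st["contact_force"],st["finger_gap"])
im,d=grab_frame("wrist");cv2.imwrite("pics/wrist1.png",im)
for t in ["button_left_top","button_right_top"]:
    for r in search_frame("wrist",t)[:2]: print(t,r,ondepth("wrist",[r["at"]],d,st),onz("wrist",[r["at"]],55,st))
# tips projected
plan([539.5,-7.8,100],[.148,.989])
E
```

```text
[ 0.154  0.646 -0.189] 51.488402173700685
button_left_top {'at': [356.4, 226.5], 'conf': 0.65} [[540.936  25.79   54.926]] [[540.916  25.785  55.   ]]
button_right_top {'at': [288.6, 229.1], 'conf': 0.76} [[533.839 -37.867  54.756]] [[533.778 -37.833  55.   ]]
t 2.4333 pos [538.849  -8.054 200.272] toolx [ 0.149  0.989 -0.   ] toolz [ 0.001 -0.    -1.   ]
shift in tool now (mm) [  0.35    0.467 100.273] yaw -0.07431487233200992
```

View pics/wrist1.png

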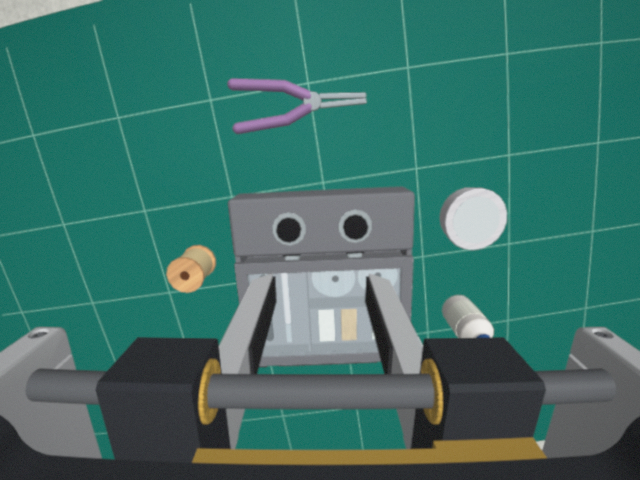

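```bash
python3 - <<'E'
from plan import *
np.set_printoptions(precision=3,suppress=True)
st=observe()
def blob(im,at):
    g=cv2.cvtColor(im,cv2.COLOR_BGR2GRAY);x,y=map(int,at);w=22 if im is W else 13
    s=cv2.resize(g[y-w:y+w+1,x-w:x+w+1],None,fx=4,fy=4,interpolation=cv2.INTER_CUBIC)
    n,l,stt,c=cv2.connectedComponentsWithStats((s<55).astype(np.uint8))
    k=1+np.argmax(stt[1:,4]);return [x-w+(c[k][0]+.5)/4-.5,y-w+(c[k][1]+.5)/4-.5],stt[k]
W=cv2.imread("pics/wrist1.png");T=cv2.imread("pics/top0.png")
for n,im,L,Rr in [("wrist",W,(356,226),(288,229)),("top",T,(346,271),(385,276))]:
    P=[]
    for at in (L,Rr):
        p,s=blob(im,at);q=onz(n,[p],55,st)[0];P.append(q[:2]);print(n,p,s,q)
    P=np.array(P);v=P[0]-P[1];print("mid",P.mean(0),"dist",np.linalg.norm(v),"dir",v/np.linalg.norm(v))
# deck front edge & lid gap line: depth edge in wrist
E
```

```text
wrist [np.float64(354.9698536430162), np.float64(226.78770283168947)] [  41   48   90   90 6286] [542.642  24.806  55.   ]
wrist [np.float64(288.18261251196935), np.float64(229.60161985317586)] [  46   47   90   91 6266] [535.966 -38.221  55.   ]
mid [539.304  -6.707] dist 63.3796496606942 dir [0.105 0.994]
top [np.float64(345.3372269417476), np.float64(271.2094963592233)] [  28   31   46   47 1648] [541.466  24.84   55.   ]
top [np.float64(384.7906662665066), np.float64(276.2145858343337)] [  30   32   47   46 1666] [534.54  -38.406  55.   ]
mid [538.003  -6.783] dist 63.62334529016668 dir [0.109 0.994]
```

```bash
python3 - <<'E'
from plan import *
np.set_printoptions(precision=3,suppress=True)
plan([538.5,-6.7,75],[.107,.994])
E
```

```text
t 2.4333 pos [538.849  -8.054 200.272] toolx [ 0.149  0.989 -0.   ] toolz [ 0.001 -0.    -1.   ]
shift in tool now (mm) [  1.288  -0.721 125.271] yaw -2.441251042063614
```

>>> arm_command:
  motion: [55, 0.0013, -0.0007, 0.02, -2.4, 55, 0, 0, 0.03, 0, 55, 0, 0, 0.03, 0, 55, 0, 0, 0.025, 0, 55, 0, 0, 0.015, 0, 55, 0, 0, 0, 0, 55, 0, 0, 0, 0, 55, 0, 0, 0, 0]

```text
t: 3.1
tool_pos: [539.4, -7.0, 81.2]
tool_rot: [0.744, 0.668, 0.001, 0.001]
contact_force: [0.1, -0.3, 0.5]
finger_gap: 51.9
```

```bash
python3 - <<'E'
from plan import *
np.set_printoptions(precision=3,suppress=True)
plan([538.5,-6.7,62],[.107,.994])
st=observe();print(st["contact_force"],st["ft_torque"],st["finger_gap"])
im,d=grab_frame("scene");x=cv2.resize(im[150:350,150:400],None,fx=3,fy=3);cv2.imwrite("pics/s2.png",x[:600,:800])
E
```

```text
t 3.1 pos [539.441  -6.996  81.187] toolx [ 0.107  0.994 -0.   ] toolz [ 0.003 -0.001 -1.   ]
shift in tool now (mm) [ 0.198 -1.027 19.184] yaw 0.015600478329230488
[ 0.074 -0.295  0.536] [0.035 0.053 0.037] 51.9336282490315
```

View pics/s2.png

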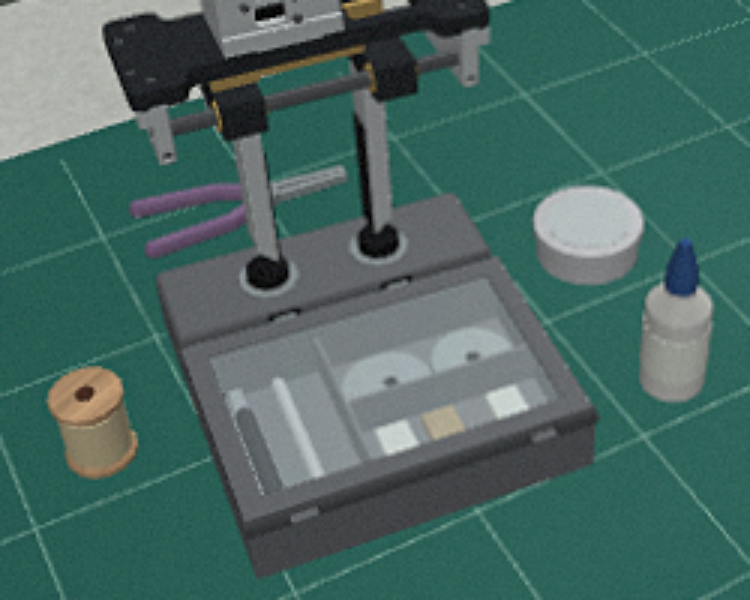

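>>> arm_command:
  motion: [55, 0, -0.001, 0.004, 0, 55, 0, 0, 0.004, 0, 55, 0, 0, 0.003, 0, 55, 0, 0, 0.002, 0, 55, 0, 0, 0, 0, 55, 0, 0, 0, 0]

```text
t: 3.65
tool_pos: [537.5, -7.0, 67.2]
tool_rot: [0.744, 0.668, 0.0, 0.0]
contact_force: [-0.7, -0.2, 5.1]
finger_gap: 52.1
```

>>> arm_command:
  motion: [55, 0, 0, 0.003, 0, 55, 0, 0, 0.002, 0, 55, 0, 0, 0.001, 0, 55, 0, 0, 0, 0]

```text
t: 3.98
tool_pos: [537.6, -7.0, 63.2]
tool_rot: [0.744, 0.668, 0.0, 0.0]
contact_force: [-6.3, 0.8, 17.1]
finger_gap: 52.0
```

```bash
python3 - <<'E'
from plan import *
np.set_printoptions(precision=3,suppress=True)
im,d=grab_frame("scene");x=cv2.resize(im[100:300,150:400],None,fx=3,fy=3);cv2.imwrite("pics/s3.png",x[:600,:800])
st=observe();print(st["t"],st["tool_pos"],st["contact_force"],st["ft_torque"],st["finger_gap"])
E
```

```text
4.0333 [537.598  -7.002  63.165] [-5.776  0.377 16.795] [0.217 1.172 0.066] 51.33699480788751
```

View pics/s3.png

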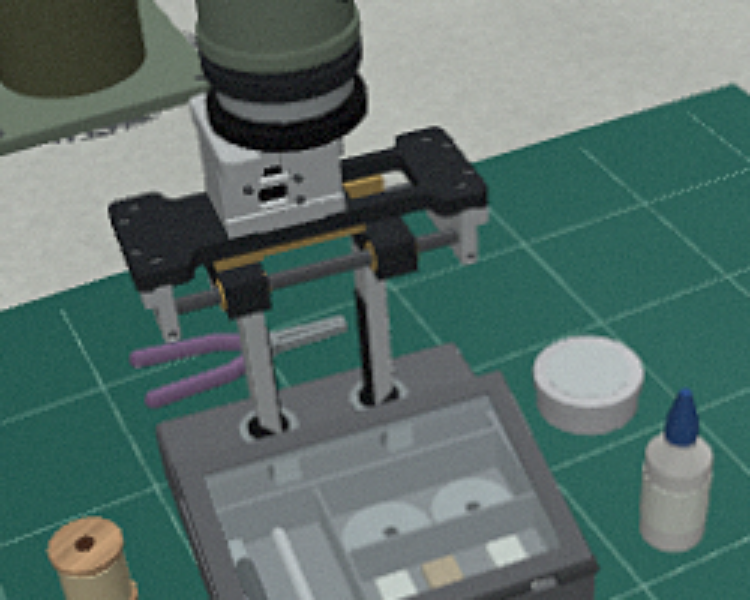

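>>> arm_command:
  motion: [55, 0, 0, 0, 0, 55, 0, 0, 0, 0, 55, 0, 0, 0, 0, 55, 0, 0, 0, 0, 55, 0, 0, 0, 0, 55, 0, 0, 0, 0, 55, 0, 0, 0, 0, 55, 0, 0, 0, 0, 55, 0, 0, 0, 0, 55, 0, 0, 0, 0, 55, 0, 0, 0, 0, 55, 0, 0, 0, 0]

```text
t: 5.03
tool_pos: [537.6, -7.0, 63.2]
tool_rot: [0.744, 0.668, 0.0, 0.0]
contact_force: [-5.3, 0.8, 15.9]
finger_gap: 51.7
```

>>> arm_command:
  motion: [55, 0, 0, 0, 0, 55, 0, 0, 0, 0, 55, 0, 0, 0, 0, 55, 0, 0, 0, 0, 55, 0, 0, 0, 0, 55, 0, 0, 0, 0, 55, 0, 0, 0, 0, 55, 0, 0, 0, 0, 55, 0, 0, 0, 0, 55, 0, 0, 0, 0, 55, 0, 0, 0, 0, 55, 0, 0, 0, 0]

```text
t: 6.03
tool_pos: [537.6, -7.0, 63.1]
tool_rot: [0.744, 0.668, 0.0, 0.0]
contact_force: [-5.6, 1.0, 16.1]
finger_gap: 51.9
```

>>> arm_command:
  motion: [55, 0, 0, 0, 0, 55, 0, 0, 0, 0, 55, 0, 0, 0, 0, 55, 0, 0, 0, 0, 55, 0, 0, 0, 0, 55, 0, 0, 0, 0, 55, 0, 0, 0, 0, 55, 0, 0, 0, 0, 55, 0, 0, 0, 0, 55, 0, 0, 0, 0, 55, 0, 0, 0, 0, 55, 0, 0, 0, 0]

```text
t: 7.03
tool_pos: [537.6, -7.0, 63.1]
tool_rot: [0.744, 0.668, 0.0, 0.0]
contact_force: [-5.8, 0.2, 16.7]
finger_gap: 51.7
```

```bash
python3 - <<'E'
from plan import *
np.set_printoptions(precision=3,suppress=True)
im,d=grab_frame("scene");cv2.imwrite("pics/s4.png",im)
st=observe();print(st["t"],st["tool_pos"],st["contact_force"],st["ft_torque"],st["finger_gap"])
E
```

```text
7.0833 [537.582  -7.009  63.163] [-6.03   1.513 15.838] [0.235 1.148 0.004] 51.74043018416784
```

View pics/s4.png

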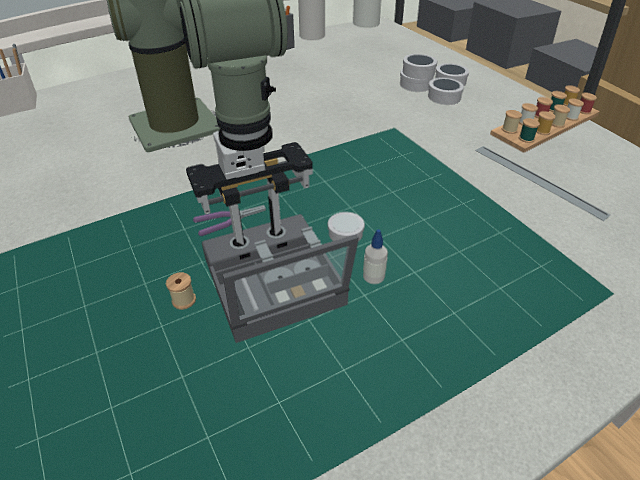

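The lid stands up: its top edge runs from about (225,272) to (355,238), and both fingers are still on the buttons. I'll hold a little longer and check that it has stopped.

>>> arm_command:
  motion: [55, 0, 0, 0, 0, 55, 0, 0, 0, 0, 55, 0, 0, 0, 0, 55, 0, 0, 0, 0, 55, 0, 0, 0, 0, 55, 0, 0, 0, 0, 55, 0, 0, 0, 0, 55, 0, 0, 0, 0, 55, 0, 0, 0, 0, 55, 0, 0, 0, 0, 55, 0, 0, 0, 0, 55, 0, 0, 0, 0]

```text
t: 8.08
tool_pos: [537.6, -7.0, 63.1]
tool_rot: [0.744, 0.668, 0.0, 0.0]
contact_force: [-5.1, 1.5, 15.3]
finger_gap: 51.6
```

```bash
python3 - <<'E'
from plan import *
im,d=grab_frame("scene");cv2.imwrite("pics/s5.png",im)
a=cv2.imread("pics/s4.png");df=cv2.absdiff(cv2.GaussianBlur(a,(5,5),0),cv2.GaussianBlur(im,(5,5),0)).max(2)[180:350,190:400];print("changed px",(df>20).sum(),df.max())
np.set_printoptions(precision=1,suppress=True)
print(ondepth("scene",[(352,243),(346,290),(230,275)],d))
E
```

```text
changed px 0 5
[[ 725.9   54.7  156.4]
 [ 705.7   62.2   40.8]
 [ 706.5 -106.   163.3]]
```

The lid is static and leans about 20 mm past upright, so it is at its stop. Now I'll let go, straight up.

>>> arm_command:
  motion: [55, 0, 0, -0.005, 0, 55, 0, 0, -0.01, 0, 55, 0, 0, -0.02, 0, 55, 0, 0, -0.025, 0, 55, 0, 0, -0.03, 0, 55, 0, 0, -0.03, 0, 55, 0, 0, -0.02, 0, 55, 0, 0, 0, 0, 55, 0, 0, 0, 0, 55, 0, 0, 0, 0, 55, 0, 0, 0, 0, 55, 0, 0, 0, 0]

```text
t: 9.13
tool_pos: [535.6, -6.7, 198.3]
tool_rot: [0.744, 0.668, -0.001, -0.002]
contact_force: [-0.2, 0.6, 0.0]
finger_gap: 51.8
```

```bash
python3 - <<'E'
from plan import *
np.set_printoptions(precision=1,suppress=True)
im,d=grab_frame("scene");cv2.imwrite("pics/s6.png",im)
st=observe();print(st["t"],st["tool_pos"],st["contact_force"],np.abs(st["qvel"]).max())
print(ondepth("scene",[(352,243),(230,275)],d))
im2=cv2.imread("pics/scene0.png")
for n,b in dict(tin=(325,210,368,246),spool=(163,268,198,310),glue=(360,228,390,286)).items():
    print(n,cv2.absdiff(im,im2)[b[1]:b[3],b[0]:b[2]].mean())
E
```

```text
9.1833 [535.9  -6.7 198.6] [0.  0.2 0.7] 0.009779419249097362
[[ 725.2   55.2  155.6]
 [ 706.5 -106.   163.2]]
tin 9.747846683893195
spool 4.890022675736962
glue 5.050574712643678
```

View pics/s6.png

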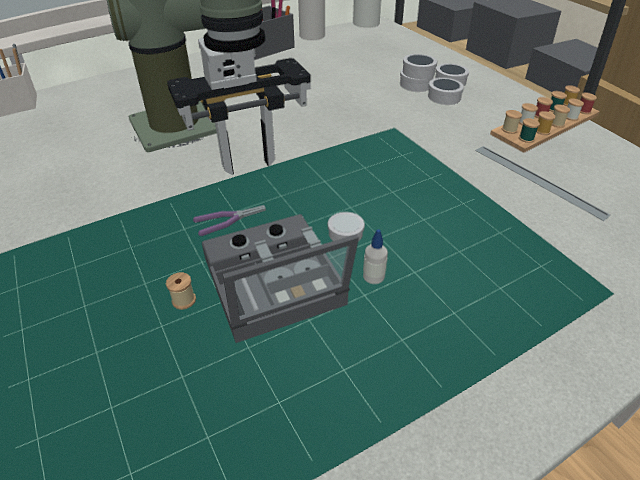

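The gripper is clear, both buttons are back up at (239,241) and (276,230), the lid stands open, and the loose objects are in their places. The tin's difference value comes from the lid partly covering it.

```bash
python3 -c "
from station import *
print(finish_job())"
```

```text
the job is handed in; nothing more can be done
None
```

The blade case is open. I pressed both buttons together with one fingertip on each, kept them held for about 4 s while the lid rose by itself, then lifted straight up and handed the job in at about 9.2 s.

- **Buttons:** the upward force settled at about 16 N in total. The fingertip height matched the buttons' stop, so both were fully down.
- **Lid:** two pictures taken 1 s apart showed no movement before I let go. Its top edge measured about 20 mm behind the hinge, slightly past upright, and it stayed there after release.
- **After release:** both buttons had come back up. The gripper was about 130 mm above them, with a contact force near zero.
- **Loose objects:** the spool, glue bottle and pliers look unmoved in the last picture. The tin also appears in place, but its picture-difference value was higher than the others (9.7 against about 5). I put that down to the open lid covering part of it in that view and did not check it from another camera.
- **Button position:** the network's direct readings of the button line differed by about 2° from my own blob measurement. The top and wrist cameras agreed to about 1.3 mm on the blob measurement, so I used that.

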